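Put the pastel caddy's tray back on its turntable stand

ROBOT

A 6-joint arm with a two-finger parallel gripper is mounted at the origin on the work surface. World frame = base frame: x ahead of the robot, y to its left, z up, the work surface at z = 0. Lengths are in mm, angles in rad, forces in N, time in s.
With the tool pointing down it reaches from about 350 to 975 mm from the base axis. Payload 7.1 kg.
Tool frame: the origin (TCP) lies at the very end of the fingers, on their centre line; the grasp point (between the pads) lies 19 mm behind it; z points along the fingers, y is the line along which they close (so a half turn about z gives the same grasp; the last joint's range is limited). The gripper opens to 88 mm and grips with 3 to 60 N. Pads are 20 mm wide; open, the fingers measure 115 mm over their backs; the gripper's body (75 mm by 178 mm) begins 61 mm behind the grasp point.
Start: joints at [1.261, 0.423, 1.63, -0, 1.089, -0.019], TCP at [179.167, 598.752, 222.675] pointing down, gripper open.
Joint ranges: [-3, 3], [-0.9, 2.11], [0.09, 2.58], [-1.31, 4.45], [0.11, 2.69], [-2.54, 2.54]. Speed limits (rad/s): [2.39, 2.39, 3.01, 3.14, 3.14, 3.14].

INTERFACE

Orientations are given as a 3x3 rotation matrix whose columns are the frame's x, y, z axes.
In Python, from station import manip, cams gives the robot as it stands.
- The arm moves only by the shell command python3 -m crank 'ROWS' [FORCE]. ROWS is JSON, a list of rows, each a list of 7 numbers: the shift along the tool's x, y, z in units of 40 mm (1.0 is 40 mm), then the turn, a rotation vector about the tool's x, y, z in units of 0.15 rad (1.0 is 0.15 rad), then the opening, from -1 (shut) to 1 (fully open). In form: [[tx, ty, tz, rx, ry, rz, jaw], ...]. A call has 1 to 20 rows; each row shifts and turns the commanded pose from where the row before left it, along the tool's axes as they then stand; what a row does not reach is not made up. A row lasts 1/8 s, in which the tool goes at most 62.5 mm and 10.7 degrees, less where a joint would pass 70% of its speed; a pose out of reach is approached as far as the arm can. A call with a number of a shift or a turn outside -1 to 1 is refused whole. A call with a gripper value outside its range is refused whole. The fingers move at their own pace and stop on an object; FORCE is the grip in N (left out, the last holds). Time passes only in rows, so rows that do not move let the fingers close. It gives the time, the measured TCP pose, the force, the opening and the grip force at its end, in the units of the state.
- manip.read_state(): the state, without advancing time (a new reading comes with each control period).
- cams.capture(name): name is "side" or "top" or "wrist"; returns a dict with "img" (480x640x3 uint8, red, green, blue), "intrinsics" (3x3 intrinsics, pixels), "view" (4x4, takes a point from world to camera coordinates). Camera axes: x right, y down, z forward; pixel columns grow to the right and rows downward; lengths in mm; the calibration is good to about 2 mm. A picture is of the moment at which its call begins. There is no depth.
- manip.hand_in(): hands the job in; it is judged then, once.
Trained networks look in a picture, given as the dict that the camera call returned (one of the last four; its "shot" number tells which), for a name from the list of things; names that differ only in an ending like _2 or _b are one class to them, and where a whole thing is asked for, a point or a joint stands for the part that bears it (a point fixed in the world has none). Each returns a list of dicts, best first, with "conf" (0 to 1); they miss things now and then, are a little off and sometimes report something else, mostly with a low value. They report only what shows in the picture. A call takes as long as a camera call. They do not tell look-alikes from the thing itself.
- cams.recognise(picture, target): "location" ([x, y, z] in mm, in world coordinates, good to about 4 mm: the middle of the surface that is visible of it).
- cams.regions_of(picture, target): "mask" (480x640 bool, what is visible of it).
The state is a dict: "clock": time; "joint_pos": joint angles; "dq": joint speeds; "joint_efforts": joint torques, N m; "eef_pos": TCP position; "eef_rot": TCP orientation; "contact_force": force on the tool from outside, world axes, zero at the start; "wrist_torque": the same for the moment, N m; "gripper_width": opening from 0.0 (shut) to 1.0 (fully open); "gripper_force": force on a finger pad.
Only numpy, scipy, OpenCV 4.12 (cv2) and the standard library are available. Lean on these libraries where they do the work, as an engineer would, in place of code of your own. Each camera call takes 0.05 s, during which the arm holds its last target. There are 200 camera calls.

TASK

Put the caddy tray back on its turntable stand: it is the wooden tray with the extra opening in its floor beside the square hub. Lower it over the spindle, with that opening over the short pin, and let go only when it lies flat and fully down; do not drop it. Leave the plain tray and the box of pastels where they are.

Things in the scene. Friction and masses are not known exactly. Their poses are not given: they have to be found in the camera images.
- tray: Loose plywood tray 160 x 110 mm (x by y), 0.2 kg. Floor 6 mm, rim top 20 mm up. Square wooden hub in the middle to grip: 48 mm across, sides along x and y, top 60 mm up; a 34 mm square hole runs through hub and floor. Opening in the floor, 30 (x) by 34 mm (y), centred 50 mm along +x. Origin: centre of the underside; x points to the opening, z up. May be left or right of the stand.
- stand: Fixed stand, head does not turn. Round aluminium head 150 mm across, its top 45 mm above the table. Spindle 16 mm thick rises 72 mm above the head, last 16 mm tapered. Pin 10 mm thick, 30 mm tall, 50 mm from the spindle along +x. Origin: spindle axis at table height; x points to the pin, z up. Tray home: its origin 45 mm above this one, x along this x.
- plain_tray: Bystander: loose tray of the same size, wood and hub, but with an unbroken floor beside the hub (only the hole through the hub). Stands on the other side of the stand. Origin: centre of the underside, z up.
- pastel_box: Bystander: loose open card box of oil pastels, 100 x 150 x 22 mm, lying beyond the stand. Origin: centre of the underside, z up.
Things that resemble listed ones, but are neither listed nor needed, are in the scene too. Leave any red or turquoise look-alike of the tray alone.

How it is judged (in metres and radians):
At the end, for the whole second after the job is handed in: The tray with the opening rests on the stand: underside within 4 mm of the head's top, tilt under 3.4 degrees, centre within 15 mm of the spindle's axis, its x within 20 degrees of the pin's direction. The plain tray and the pastel box are within 30 mm of where they started (horizontal distance between tray and stand below 0.015 m and z of tray in the frame of stand between 0.041 and 0.049 m and angle between tray's own z axis and vertical below 0.06 rad and angle between the x axis of tray and the x axis of stand, either way round below 0.35 rad and linear speed of tray below 0.02 m/s and distance of each of plain_tray, pastel_box from where it was at the start of the episode below 0.03 m); the robot touches nothing.
It fails at once if the plain tray is pushed or carried more than 30 mm from its place (distance of plain_tray from where it was at the start of the episode above 0.03 m).
It fails at once if the pastel box is pushed more than 30 mm from its place (distance of pastel_box from where it was at the start of the episode above 0.03 m).
It fails at once if the tray is dropped or slammed onto the stand (faster than 0.5 m/s in the last 25 mm) (horizontal distance between tray and stand below 0.03 m and z of tray in the frame of stand below 0.07 m and linear speed of tray above 0.5 m/s).
It also fails if it takes over 38 s, if anything falls off the work surface, if the arm or the gripper's body presses on something with over 40 N, if the wrist force passes 120 N, or if a joint passes its speed limit or range.

## Working session

There is one attempt and no reset: what is moved stays moved. The work goes in short steps, Python scripts to look and compute and a shell command to move; the robot and the scene stay as the last step left them, time stands still between calls to the robot, and variables do not carry over. Pictures are saved under pics/ and viewed, at most 10 in all, crops included, and the job is handed in when it is done.

```bash
mkdir -p pics; python3 - <<'E'
from station import manip, cams
import cv2, numpy as np
for c in ("top","side"):
    p=cams.capture(c); cv2.imwrite(f"pics/{c}0.png",p["img"][:,:,::-1])
    print(c,p["intrinsics"].round(1).tolist(),p["view"].round(3).tolist())
    for t in ("tray","stand","plain_tray","pastel_box"):
        for r in cams.recognise(p,t): print(t,np.round(r["location"]),round(r["conf"],2))
s=manip.read_state(); print(s["clock"],s["eef_pos"],s["eef_rot"],s["gripper_width"])
E
```

```text
top [[584.0, 0.0, 322.3], [0.0, 584.0, 236.4], [0.0, 0.0, 1.0]] [[-0.018, -1.0, -0.022, 102.554], [-0.996, 0.02, -0.083, 603.749], [0.084, 0.021, -0.996, 1119.717], [0.0, 0.0, 0.0, 1.0]]
tray [685. 279.   4.] 0.77
tray [446. 436.   5.] 0.63
tray [460. 249.   7.] 0.61
stand [549. -34.  45.] 0.88
plain_tray [ 484. -248.    7.] 0.91
plain_tray [774.  30.  19.] 0.25
pastel_box [774.  34.  17.] 0.93
side [[499.2, 0.0, 315.9], [0.0, 499.2, 240.7], [0.0, 0.0, 1.0]] [[-0.976, -0.218, -0.01, 608.951], [-0.132, 0.626, -0.769, 63.545], [0.174, -0.749, -0.64, 1049.378], [0.0, 0.0, 0.0, 1.0]]
tray [452. 462.  10.] 0.82
tray [689. 302.  11.] 0.8
tray [463. 269.   9.] 0.65
stand [552. -20.  48.] 0.81
plain_tray [ 487. -234.   16.] 0.68
pastel_box [770.  38.  10.] 0.61
0.5 [179.17940086 598.73428366 222.66410201] [[-9.58025445e-01  2.86683182e-01  7.07904769e-06]
 [ 2.86683182e-01  9.58025445e-01 -1.65154956e-05]
 [-1.15166226e-05 -1.37928211e-05 -1.00000000e+00]] 0.9981755830895934
```

View pics/top0.png

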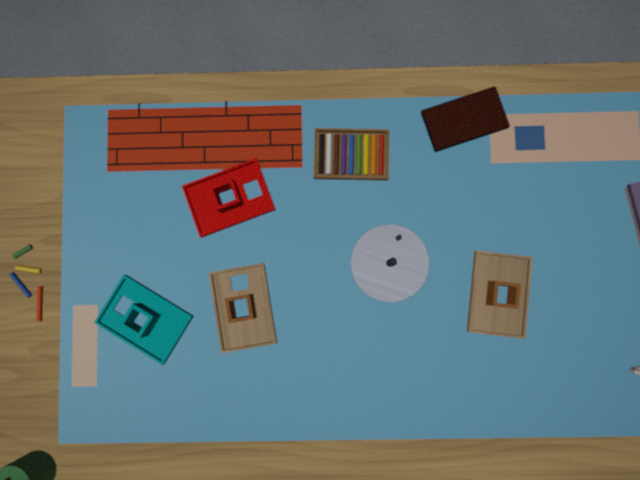

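View pics/side0.png

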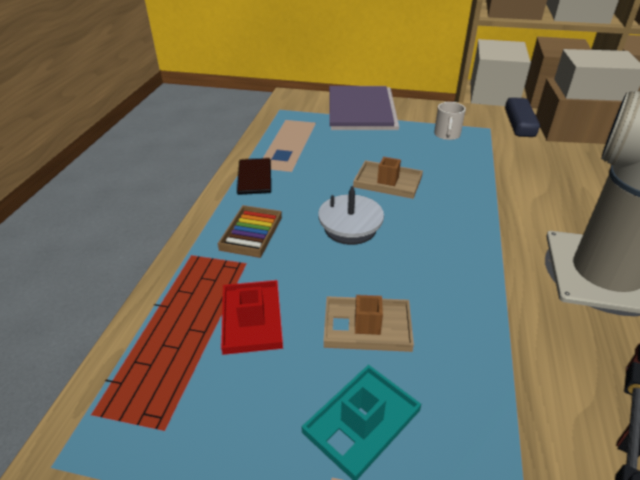

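The top view shows the wooden tray with the opening at about (243,307), with its opening at (240,283), up in the picture. The stand head is at (390,263), with the spindle at (391,262) and the pin at (398,238). The plain tray is at (500,295), and the red and turquoise trays are look-alikes. The side view agrees. Next I'll fit the poses.

```bash
cat > h.py <<'E'
from station import manip, cams
import cv2, numpy as np
from scipy.optimize import minimize, least_squares
def proj(p,X):
    X=np.atleast_2d(X); c=X@p["view"][:3,:3].T+p["view"][:3,3]; q=c@p["intrinsics"].T
    return q[:,:2]/q[:,2:]
def unproj(p,uv,z):
    R,t=p["view"][:3,:3],p["view"][:3,3]; C=-R.T@t
    d=R.T@np.linalg.solve(p["intrinsics"],[uv[0],uv[1],1]); return C+d*(z-C[2])/d[2]
def box(hx,hy,z0,z1,cx=0,cy=0): return np.array([[cx+a*hx,cy+b*hy,z] for a in(-1,1) for b in(-1,1) for z in(z0,z1)],float)
def place(P,x,y,th,z=0):
    c,s=np.cos(th),np.sin(th); return P@np.array([[c,s,0],[-s,c,0],[0,0,1]])+[x,y,z]
def tray_sil(p,v):
    S=8; m=np.zeros((480,640),np.uint8)
    for b in (box(80,55,0,20),box(24,24,0,60)):
        h=cv2.convexHull(proj(p,place(b,*v)).astype(np.float32))
        cv2.fillPoly(m,[np.round(h*2**4).astype(np.int32)],255,cv2.LINE_AA,4)
    return m/255.
def hole_fill(m):
    cs,_=cv2.findContours(m.astype(np.uint8),cv2.RETR_EXTERNAL,cv2.CHAIN_APPROX_NONE)
    o=np.zeros(m.shape,np.uint8); cv2.drawContours(o,[max(cs,key=cv2.contourArea)],-1,1,-1); return o
def fit_tray(items,v0):
    ms=[(p,hole_fill(m).astype(float)) for p,m in items]
    f=lambda v:sum(np.abs(tray_sil(p,v)-m).sum()/m.sum() for p,m in ms)
    best=min((minimize(f,[v0[0],v0[1],v0[2]+d],method="Nelder-Mead",options=dict(initial_simplex=np.array([v0[0],v0[1],v0[2]+d])+np.array([[0,0,0],[8,0,0],[0,8,0],[0,0,.1]]))) for d in (-.1,0,.1)),key=lambda r:r.fun)
    return best.x,best.fun
E
python3 - <<'E'
from h import *
items=[]
for c in ("top","side"):
    p=cams.capture(c)
    g=proj(p,[460,258,10])[0]; 
    L=cams.regions_of(p,"tray"); 
    L=[r for r in L if np.linalg.norm(np.argwhere(r["mask"]).mean(0)[::-1]-g)<25]
    print(c,len(L),[int(r["mask"].sum()) for r in L])
    if L:
        items.append((p,L[0]["mask"])); print(fit_tray(items[-1:],[460,255,0.1]))
    S=cams.regions_of(p,"stand")
    if S:
        m=hole_fill(S[0]["mask"]); ys,xs=np.nonzero(m); print("stand mask",xs.min(),xs.max(),ys.min(),ys.max())
        g=p["img"].max(2); d=((g<110)&(cv2.erode(m,np.ones((3,3)))>0)).astype(np.uint8)
        n,_,st,ce=cv2.connectedComponentsWithStats(d)
        for i in range(1,n):
            if st[i,4]>4: print(st[i],ce[i].round(1))
        if c=="top":
            e=cv2.fitEllipse(max(cv2.findContours(m,0,1)[0],key=cv2.contourArea)); print(e,unproj(p,e[0],45))
    cv2.imwrite(f"pics/s_{c}.png",cv2.resize(p["img"][190:310,330:450] if c=="top" else p["img"][170:260,300:400],None,fx=5,fy=5,interpolation=2)[:,:,::-1])
if len(items)>1: print("both",fit_tray(items,[460,255,0.1]))
E
```

```text
top 1 [4199]
(array([4.69219176e+02, 2.50855550e+02, 1.58006764e-01]), np.float64(0.046953291542666586))
stand mask 351 428 225 301
[396 235   6   6  28] [398.2 237.2]
[386 258  11   9  74] [391.1 262. ]
((389.6038513183594, 263.0724182128906), (76.04867553710938, 77.68278503417969), 118.78211212158203) [550.13733871 -37.5265459   45.        ]
side 1 [4326]
(array([4.69037688e+02, 2.53109645e+02, 1.60760320e-01]), np.float64(0.05537181813040282))
stand mask 318 382 186 244
[348 188   7  27 148] [350.9 202.3]
[330 197   4  10  34] [331.6 201.9]
[325 228  49  16 261] [349.3 237.8]
both (array([4.69418807e+02, 2.52144295e+02, 1.40509376e-01]), np.float64(0.11374425320730955))
```

View pics/s_top.png

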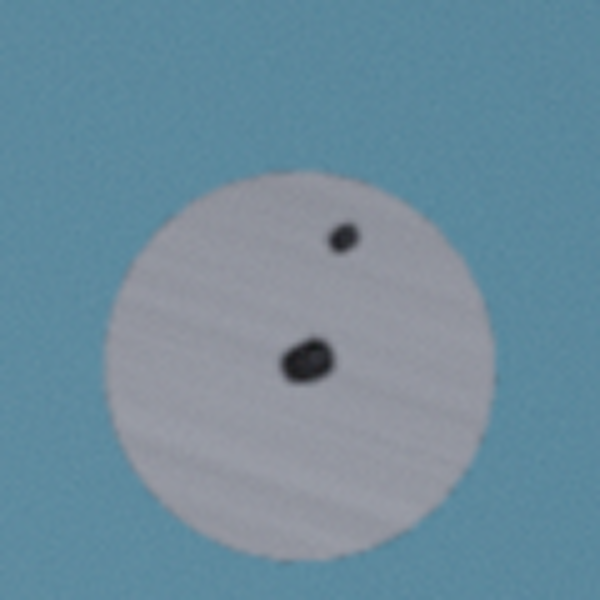

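The crop shows the disc centred near (389.6,263), the spindle blob at (391.1,262.0) and the pin blob at (398.2,237.2).

```bash
python3 - <<'E'
from h import *
p=cams.capture("top");q=cams.capture("side")
print("spindle",unproj(p,(391.1,262),81),"pin",unproj(p,(398.2,237.2),60), "disc", unproj(p,(389.6,263.1),45))
# least squares: mid points in both views
def res(v):
    x,y,th=v; s=np.array([x,y,81]); n=np.array([x+50*np.cos(th),y+50*np.sin(th),60]);d=np.array([x,y,45])
    return np.r_[proj(p,s)[0]-[391.1,262],proj(p,n)[0]-[398.2,237.2],proj(p,d)[0]-[389.6,263.1],proj(q,s)[0,:1]-350.9,proj(q,n)[0,:1]-331.6]
r=least_squares(res,[550,-37,0]);print(r.x,r.fun.round(1))
x,y,th=r.x
R=manip.read_state()["eef_rot"];P=manip.read_state()["eef_pos"]
print("tool yaw of y axis",np.arctan2(R[1,1],R[0,1]))
print(R.T@(np.array([469.4,252.1,P[2]])-P))
# check tray yaw via hub-independent rim: minAreaRect of floor opening
L=cams.regions_of(p,"tray")
for l in L:
    c=max(cv2.findContours(l["mask"].astype(np.uint8),0,1)[0],key=cv2.contourArea);print(cv2.minAreaRect(c))
E
```

```text
spindle [550.7816662  -36.98425298  81.        ] pin [598.38689191 -53.76053385  60.        ] disc [550.08460793 -37.51771783  45.        ]
[ 5.50715573e+02 -3.73101656e+01 -3.31795719e-01] [ 0.2  0.  -0.1  0.2 -0.1 -0.3  0.1  0. ]
tool yaw of y axis 1.2800027798269842
[-3.77459386e+02 -2.48879286e+02 -9.14553300e-03]
((242.8674774169922, 307.5822448730469), (81.96875, 58.39186477661133), 79.99201965332031)
((228.1851806640625, 197.449951171875), (55.98707580566406, 80.61166381835938), 69.67686462402344)
((143.52236938476562, 319.2278747558594), (83.12808227539062, 59.804603576660156), 31.263729095458984)
((389.0, 262.0), (76.0, 76.0), 90.0)
```

```bash
python3 -m crank '[[-0.79,-0.52,0,0,0,0,0.5],[-0.79,-0.52,0,0,0,0,0.5],[-0.79,-0.52,0,0,0,0,0.5],[-0.79,-0.52,0,0,0,0,0.5],[-0.79,-0.52,0,0,0,0,0.5],[-0.79,-0.52,0,0,0,0,0.5],[-0.79,-0.52,0,0,0,0,0.5],[-0.79,-0.52,0,0,0,0,0.5],[-0.79,-0.52,0,0,0,0,0.5],[-0.79,-0.52,0,0,0,0,0.5],[-0.77,-0.51,0,0,0,0,0.5],[-0.77,-0.51,0,0,0,0,0.5],[0,0,0,0,0,-1,0.5],[0,0,0,0,0,-1,0.5],[0,0,0,0,0,-1,0.5],[0,0,0,0,0,0,0.5]]' 20
cat >> h.py <<'E'
def goto(x,y,z,yawy):
    """units needed in the current tool frame; yawy = world yaw of tool y"""
    s=manip.read_state(); R,P=s["eef_rot"],s["eef_pos"]
    d=(yawy-np.arctan2(R[1,1],R[0,1])+np.pi/2)%np.pi-np.pi/2
    print("t",round(s["clock"],2),"pos",P.round(1),"shift units",(R.T@(np.array([x,y,z])-P)/40).round(2),"rz units",round(-d/.15,2),"j6",s["joint_pos"].round(2),"w",s["gripper_width"],"f",s["contact_force"].round(1),s["gripper_force"])
E
python3 - <<'E'
from h import *
goto(469.4,252.1,30,.155+np.pi/2)
p=cams.capture("wrist")
im=p["img"].copy()
for b in (box(80,55,20,20),box(24,24,60,60)):
    for u in proj(p,place(b,469.4,252.1,.155)): cv2.circle(im,tuple(int(a) for a in u),3,(255,0,255),-1)
cv2.imwrite("pics/w1.png",im[:,:,::-1])
E
```

```text
clock: 2.95
eef_pos: [469.6, 252.1, 222.8]
eef_rot: [[-0.988, -0.157, 0.0], [-0.157, 0.988, 0.0], [-0.0, 0.0, -1.0]]
contact_force: [-0.5, -0.0, 0.1]
gripper_width: 0.748
gripper_force: 0.0
t 2.95 pos [469.6 252.1 222.8] shift units [0.01 0.   4.82] rz units 0.02 j6 [ 0.47  0.29  1.83 -0.    1.02 -1.26] w 0.7475551023329257 f [-0.5 -0.   0.1] 0.0
```

View pics/w1.png

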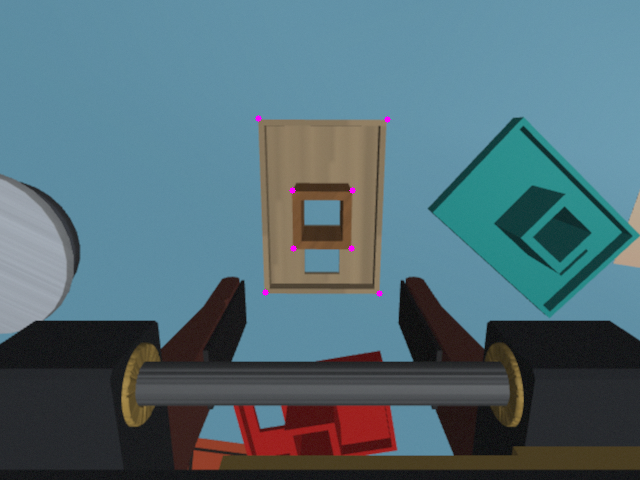

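The fitted rim and hub corners lie on the tray. The hub is at (322,220) and the opening at (322,260), so I'll go down and grip.

```bash
python3 -m crank '[[0,0,0.8,0,0,0,0.5],[0,0,0.8,0,0,0,0.5],[0,0,0.8,0,0,0,0.5],[0,0,0.8,0,0,0,0.5],[0,0,0.8,0,0,0,0.5],[0,0,0.5,0,0,0,0.5],[0,0,0.3,0,0,0,0.5],[0,0,0,0,0,0,0.5],[0,0,0,0,0,0,-1],[0,0,0,0,0,0,-1],[0,0,0,0,0,0,-1],[0,0,0,0,0,0,-1],[0,0,0,0,0,0,-1],[0,0,0,0,0,0,-1]]' 25
```

```text
clock: 4.75
eef_pos: [470.1, 252.4, 31.5]
eef_rot: [[-0.987, -0.158, 0.001], [-0.158, 0.987, 0.001], [-0.001, 0.0, -1.0]]
contact_force: [-1.5, -0.3, 6.5]
gripper_width: 0.549
gripper_force: 25.0
```

```bash
python3 -m crank '[[0,0,-0.3,0,0,0,-1],[0,0,-0.6,0,0,0,-1],[0,0,-0.8,0,0,0,-1],[0,0,-0.8,0,0,0,-1],[0,0,-0.7,0,0,0,-1],[0,0,-0.3,0,0,0,-1],[0,0,0,0,0,0,-1]]'
python3 - <<'E'
from h import *
goto(550.5,-37.4,166,-.335+np.pi/2)
p=cams.capture("wrist"); cv2.imwrite("pics/w2.png",p["img"][:,:,::-1])
E
```

```text
clock: 5.62
eef_pos: [469.7, 252.2, 171.2]
eef_rot: [[-0.987, -0.159, 0.001], [-0.159, 0.987, 0.001], [-0.001, 0.0, -1.0]]
contact_force: [0.6, 0.3, -2.9]
gripper_width: 0.541
gripper_force: 25.0
t 5.62 pos [469.7 252.2 171.2] shift units [-0.85 -7.47  0.13] rz units 3.29 j6 [ 0.47  0.36  1.87  0.    0.91 -1.26] w 0.5410149747242766 f [ 0.6  0.3 -2.9] 24.99302476644516
```

View pics/w2.png

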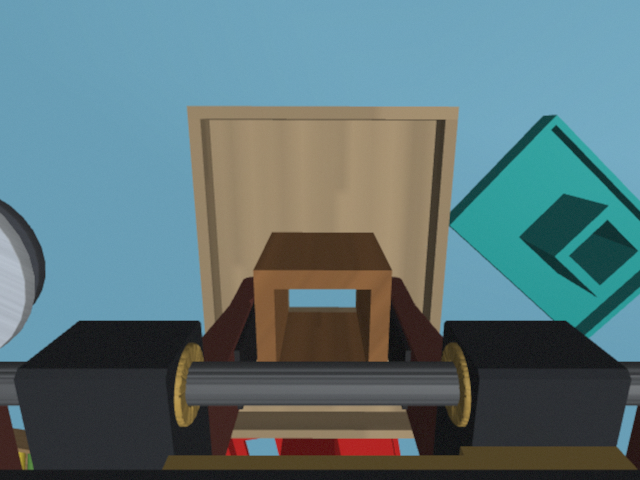

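The wrist view shows the tray held level by its hub at (322,290), so I'll carry it over the stand.

```bash
python3 -m crank '[[-0.05,-0.3,0,0,0,0,-1],[-0.08,-0.6,0,0,0,0,-1],[-0.08,-0.7,0,0,0,0,-1],[-0.08,-0.7,0,0,0,0,-1],[-0.08,-0.7,0,0,0,0,-1],[-0.08,-0.7,0,0,0,0,-1],[-0.08,-0.7,0,0,0,0,-1],[-0.08,-0.7,0,0,0,0,-1],[-0.08,-0.7,0,0,0,0,-1],[-0.08,-0.7,0,0,0,0,-1],[-0.05,-0.6,0,0,0,0,-1],[-0.03,-0.37,0,0,0,0,-1],[0,0,0,0,0,0.55,-1],[0,0,0,0,0,0.55,-1],[0,0,0,0,0,0.55,-1],[0,0,0,0,0,0.55,-1],[0,0,0,0,0,0.55,-1],[0,0,0,0,0,0.54,-1],[0,0,0,0,0,0,-1],[0,0,0,0,0,0,-1]]'
python3 - <<'E'
from h import *
goto(550.5,-37.4,166,-.335+np.pi/2)
s=manip.read_state();P=s["eef_pos"];R=s["eef_rot"]
yaw=np.arctan2(R[1,1],R[0,1])-np.pi/2
for c in ("side","top"):
    p=cams.capture(c); im=p["img"].copy()
    for b in (box(80,55,0,20),box(24,24,60,60)):
        for u in proj(p,place(b,P[0],P[1],yaw,P[2]-31)): cv2.circle(im,tuple(int(a) for a in u),2,(255,0,255),-1)
    u=proj(p,P)[0].astype(int); x,y=max(u[0]-100,0),max(u[1]-75,0)
    im=cv2.resize(im[y:y+150,x:x+200],None,fx=3,fy=3,interpolation=2); print(c,x,y); cv2.imwrite(f"pics/c_{c}.png",im[:,:,::-1])
a,b=[cv2.imread(f"pics/c_{c}.png") for c in("side","top")]
cv2.imwrite("pics/c.png",cv2.resize(np.hstack([a,b]),(800,300)) if False else cv2.resize(np.vstack([a[:,:],b]),(450,600)) if False else a)
E
```

```text
clock: 8.18
eef_pos: [550.3, -37.5, 170.3]
eef_rot: [[-0.945, 0.327, -0.001], [0.327, 0.945, 0.0], [0.001, -0.0, -1.0]]
contact_force: [0.4, 0.1, -1.9]
gripper_width: 0.546
gripper_force: 25.0
t 8.18 pos [550.3 -37.5 170.3] shift units [-0.    0.01  0.11] rz units 0.02 j6 [-0.09  0.39  1.83  0.    0.92 -1.33] w 0.5461318047466939 f [ 0.4  0.1 -1.9] 24.992972910404205
side 252 89
top 296 185
```

View pics/c_side.png

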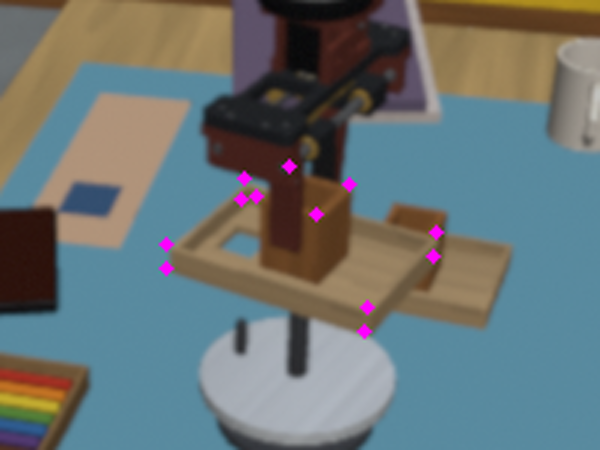

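The side crop shows the tray level above the spindle at (297,345), with the opening on the pin's side at (240,240). It sits about 3 px lower than predicted. I'll check it from the top view too.

View pics/c_top.png

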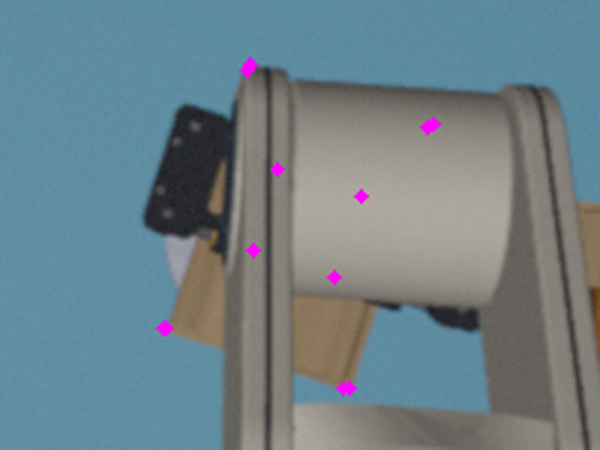

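The top crop shows the visible tray corners at (165,328) and (350,387) on the prediction to within 1 px, so it is well centred. Next I'll lower it over the spindle, stopping above the pin.

```bash
python3 -m crank '[[0,0,0.2,0,0,0,-1],[0,0,0.25,0,0,0,-1],[0,0,0.3,0,0,0,-1],[0,0,0.3,0,0,0,-1],[0,0,0.2,0,0,0,-1],[0,0,0,0,0,0,-1],[0,0,0,0,0,0,-1]]'
python3 - <<'E'
from h import *
goto(550.5,-37.4,78,-.335+np.pi/2)
p=cams.capture("side"); cv2.imwrite("pics/d.png",cv2.resize(p["img"][89:239,252:452],None,fx=4,fy=4,interpolation=2)[:,:,::-1])
E
```

```text
clock: 9.15
eef_pos: [550.8, -37.5, 120.9]
eef_rot: [[-0.945, 0.328, 0.0], [0.328, 0.945, -0.0], [-0.0, 0.0, -1.0]]
contact_force: [-0.0, -0.8, -1.8]
gripper_width: 0.546
gripper_force: 25.0
t 9.15 pos [550.8 -37.5 120.9] shift units [ 0.01 -0.    1.07] rz units 0.01 j6 [-0.09  0.46  1.86 -0.    0.82 -1.33] w 0.5464008797187162 f [-0.  -0.8 -1.8] 24.993034601211548
```

View pics/d.png

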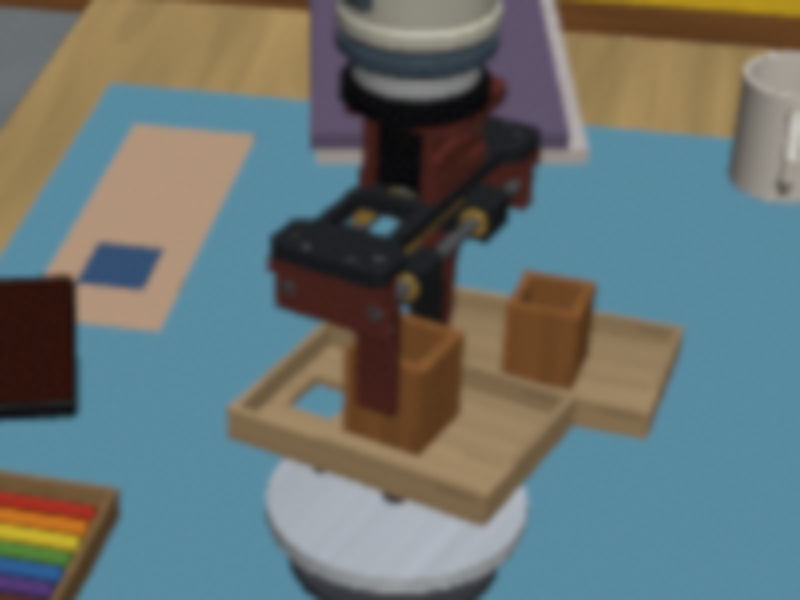

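The tray is level with the spindle inside the hub and only its base visible, at (395,497). There is no side load, so I'll go on down in small steps.

```bash
python3 -m crank '[[0,0,0.2,0,0,0,-1],[0,0,0.2,0,0,0,-1],[0,0,0.2,0,0,0,-1],[0,0,0.15,0,0,0,-1],[0,0,0.1,0,0,0,-1],[0,0,0,0,0,0,-1],[0,0,0,0,0,0,-1]]'
```

```text
clock: 10.07
eef_pos: [550.7, -37.5, 86.8]
eef_rot: [[-0.945, 0.328, 0.0], [0.328, 0.945, -0.0], [-0.0, 0.0, -1.0]]
contact_force: [-0.0, 0.0, -2.4]
gripper_width: 0.546
gripper_force: 25.0
```

```bash
python3 -m crank '[[0,0,0.1,0,0,0,-1],[0,0,0,0,0,0,-1]]'; python3 -m crank '[[0,0,0.06,0,0,0,-1],[0,0,0,0,0,0,-1]]';  python3 -m crank '[[0,0,0.05,0,0,0,-1],[0,0,0,0,0,0,-1]]'
```

```text
clock: 10.32
eef_pos: [550.3, -37.5, 82.5]
eef_rot: [[-0.945, 0.328, -0.0], [0.328, 0.945, 0.0], [0.0, -0.0, -1.0]]
contact_force: [-0.1, -0.3, -2.7]
gripper_width: 0.547
gripper_force: 25.0
clock: 10.58
eef_pos: [550.4, -37.5, 80.1]
eef_rot: [[-0.945, 0.328, -0.0], [0.328, 0.945, 0.0], [0.0, -0.0, -1.0]]
contact_force: [0.2, 1.0, -2.3]
gripper_width: 0.541
gripper_force: 25.0
clock: 10.82
eef_pos: [550.4, -37.5, 78.1]
eef_rot: [[-0.945, 0.328, -0.0], [0.328, 0.945, 0.0], [0.0, -0.0, -1.0]]
contact_force: [-0.5, 0.5, -2.1]
gripper_width: 0.546
gripper_force: 25.0
```

```bash
python3 -m crank '[[0,0,0.04,0,0,0,-1],[0,0,0,0,0,0,-1]]'; python3 -m crank '[[0,0,0.03,0,0,0,-1],[0,0,0,0,0,0,-1]]'
```

```text
clock: 11.08
eef_pos: [550.6, -37.5, 76.7]
eef_rot: [[-0.945, 0.328, 0.0], [0.328, 0.945, -0.0], [-0.0, -0.0, -1.0]]
contact_force: [0.4, 0.1, -1.9]
gripper_width: 0.545
gripper_force: 25.0
clock: 11.32
eef_pos: [550.6, -37.5, 76.5]
eef_rot: [[-0.945, 0.328, 0.0], [0.328, 0.945, -0.0], [-0.0, 0.0, -1.0]]
contact_force: [-4.3, 0.8, 10.0]
gripper_width: 0.548
gripper_force: 25.0
```

Contact came at TCP 76.5 mm, which matches fully seated (45 + 31.5). I'll release and go straight up.

```bash
python3 -m crank '[[0,0,0,0,0,0,0.4],[0,0,0,0,0,0,0.4],[0,0,0,0,0,0,0.4],[0,0,0,0,0,0,0.4],[0,0,-0.2,0,0,0,0.4],[0,0,-0.5,0,0,0,0.4],[0,0,-0.8,0,0,0,0.4],[0,0,-0.8,0,0,0,0.4],[0,0,-0.8,0,0,0,0.4],[0,0,-0.8,0,0,0,0.4],[0,0,-0.4,0,0,0,0.4],[0,0,0,0,0,0,0.4]]'
python3 - <<'E'
from h import *
for c in ("side",):
    p=cams.capture(c); im=p["img"].copy()
    for b in (box(80,55,0,20),box(24,24,60,60)):
        for u in proj(p,place(b,550.5,-37.4,-.335,45)): cv2.circle(im,tuple(int(a) for a in u),1,(255,0,255),-1)
    cv2.imwrite("pics/e.png",cv2.resize(im[120:270,230:430],None,fx=4,fy=4,interpolation=2)[:,:,::-1])
    for r in cams.recognise(p,"plain_tray"): print(r["location"].round() if hasattr(r["location"],"round") else r["location"],r["conf"])
E
```

```text
clock: 12.82
eef_pos: [551.0, -37.5, 248.4]
eef_rot: [[-0.945, 0.328, 0.002], [0.328, 0.945, -0.0], [-0.002, 0.001, -1.0]]
contact_force: [-0.1, 0.4, -0.7]
gripper_width: 0.702
gripper_force: 0.0
[485.9, -233.7, 11.8] 0.97
```

View pics/e.png

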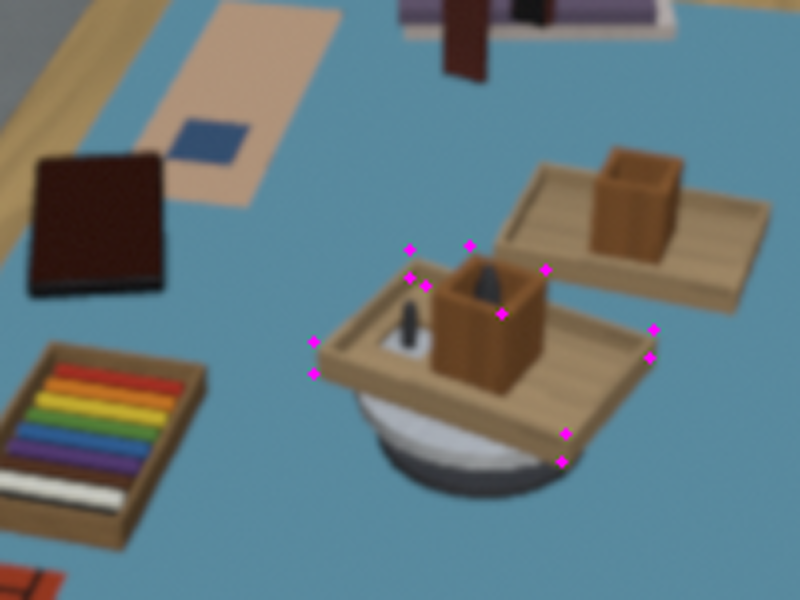

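The picture shows the tray flat on the head with the spindle in the hub at (487,285) and the pin through the opening at (408,325). The gripper is clear and the neighbouring tray and box have not moved.

```bash
python3 -c "
from station import manip
print(manip.hand_in())"
```

```text
the job is handed in; nothing more can be done
None
```

The caddy tray is on its stand, flat and fully down, with the spindle through the hub and the pin in the opening; the plain tray and pastel box were left where they were, and the job is handed in (no verdict came back).

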